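Charge the pipe loader and send the first pipe into the wagon

ROBOT

A 6-joint arm with a two-finger parallel gripper is mounted at the origin on a cart in front of the work surface, level with it; the furniture and walls round the work are solid. World frame = base frame: x ahead of the robot, y to its left, z up, the work surface at z = 0. Lengths are in m, angles in rad, forces in N, time in s.
With the tool pointing down it reaches from about 0.35 to 0.775 m from the base axis. Payload 5.5 kg.
Tool frame: the origin (TCP) lies midway between the tips of the shut fingers; the grasp point (between the pads) lies 19 mm behind it (pinch_z is the distance from the TCP to the grasp point, in m); z points along the fingers, x is the direction in which the jaws open and shut, and the axes are right-handed (so a half turn about z gives the same grasp; the last joint's range is limited). The gripper opens to 85 mm and grips with 20 to 120 N. Pads are 22 mm wide; open, the fingers measure 114 mm over their backs; the gripper's body (76 mm by 85 mm) begins 54 mm behind the grasp point. The pads swing forward as they close: fully open they stand 13 mm farther back than shut.
Start: joints at [1.162, 0.313, 0.046, 1.304, 0, 1.431], TCP at [0.153, 0.554, 0.231] pointing down, gripper open.
Joint ranges: [-2.76, 2.76], [-0.86, 1.69], [-1.03, 1.26], [-2.2, 2.34], [-1.47, 1.5], [-3.14, 3.14]. Speed limits (rad/s): [2.57, 2.57, 3.14, 3.14, 3.14, 3.14].

INTERFACE

Orientations are given as a unit quaternion [w, x, y, z].
In Python, from workcell import get_state, read_camera, camera_info, hand_in, trace, pinch_z gives the robot as it stands. The module is installed in compiled form; this text tells all that it offers.
- The arm moves only by the tool arm_command, never from a script. Its argument "steps" is text: rows parted by semicolons, each of 4 numbers parted by spaces: the shift along the world's x, y, z in mm, then the turn about the world's z in rad. In form: tx ty tz spin; .... A call has 1 to 20 rows; each row is the pose to reach, as a shift and turn from the pose measured when the call began; what a row does not reach only later rows make up. A row lasts 1/8 s, in which the tool goes at most 62.5 mm and 10.7 degrees, less where a joint would pass 70% of its speed; a pose out of reach is approached as far as the arm can. A call with a gripper value outside its range is refused whole. "fingers" is the gripper command: -1 is shut, 1 is fully open, values between are in proportion, set as the call begins (left out, the last holds). The fingers move at their own pace and stop on an object; "newtons" is the grip in N (left out, the last holds). Time passes only in rows, so rows that repeat a pose let the fingers close. It gives the time, the measured TCP pose, the force and the opening at its end, in the units of the state.
- get_state(): the state, without advancing time (a new reading comes with each control period).
- read_camera(name): name is "scene" or "side" or "wrist"; returns the picture (420x560x3 uint8, red, green, blue); there is no depth.
- camera_info(name): a dict with "mtx" (3x3 intrinsics, pixels), "R" (3x3) and "t" (3): a world point X has camera coordinates R X + t. Camera axes: x right, y down, z forward; pixel columns grow to the right and rows downward; lengths in m; the calibration is good to about 2 mm. The wrist camera is an equidistant fisheye: a pixel r from the principal point sees the ray r / f radians off the axis. A picture is of the moment at which its call begins: read the wrist's pose just before it. camera_info takes no time and is no camera call; for the wrist camera it gives the pose at the moment of the call.
- hand_in(): hands the job in, once; it reports no verdict.
Trained networks look in the newest picture that a camera, given by its name, has taken for a name from the list of things; names that differ only in an ending like _2 or _b are one class to them, and where a whole thing is asked for, a point or a joint stands for the part that bears it (a point fixed in the world has none). Each returns a list of dicts, best first, with "score" (0 to 1); they miss things now and then, are a little off and sometimes report something else, mostly with a low value. They report only what shows in the picture. A call takes as long as a camera call.
- trace(camera, name): "mask" (420x560 bool, what is visible of it) and "box" ([left, top, width, height] in pixels, round what is visible of it).
The state is a dict: "clock": time; "joint_pos": joint angles; "qvel": joint speeds; "tau": joint torques, N m; "tcp_pos": TCP position; "orientation": TCP orientation; "wrist_force": force on the tool from outside, world axes, zero at the start; "ft_torque": the same for the moment, N m; "finger_gap": finger opening in m.
Only numpy, scipy, OpenCV 4.12 (cv2) and the standard library are available. Lean on these libraries where they do the work, as an engineer would, in place of code of your own. Each camera call takes 0.05 s, during which the arm holds its last target.

TASK

Charge the gravity pipe loader with the three loose pipes, laying them one by one across its skids at the upper end so that they will come out longest first, then the middle one, then the shortest. When all three wait in line behind the stop lip, press the black finger bar of its kicker right down once and let it spring back, so that the longest pipe drops into the wagon and the other two move up. Leave the other things on the worktop where they are.

Things in the scene. Friction and masses are not known exactly. Their poses are not given: they have to be found in the camera images.
- pipe_long: the longest of three loose lengths of the same bare aluminium pipe: outside diameter 24 mm, 100 mm long, about 25 to 60 g, lying on the trough floor. Origin: middle of its axis (12 mm above the floor as it lies); x runs along the pipe. It rolls freely about x
- pipe_medium: the middle one of three loose lengths of the same bare aluminium pipe: outside diameter 24 mm, 82 mm long, about 25 to 60 g, lying on the trough floor. Origin: middle of its axis (12 mm above the floor as it lies); x runs along the pipe. It rolls freely about x
- pipe_short: the shortest of three loose lengths of the same bare aluminium pipe: outside diameter 24 mm, 64 mm long, about 25 to 60 g, lying on the trough floor. Origin: middle of its axis (12 mm above the floor as it lies); x runs along the pipe. It rolls freely about x
- loader: fixed plywood gravity magazine, base 138 x 256 mm. Two wooden skids, 165 mm long, slope 7 deg down to the loader's +y, 37 mm open slot between them; cheeks 110 mm apart, 20 mm above the skids, flared at the upper end. Pipes lie across the skids (along x), roll down when let go and queue at a steel stop lip 9 mm high. Origin: under the middle of the base; z up, +y downhill, to the robot's left
- loading_spot (a point): middle of the axis of a pipe lying on the skids at the upper, loading end, 115 mm uphill of the stop lip, 12 mm above the skid surface (its height above the worktop is 88 mm). Axes as the loader's: lay the pipe along x. 48 mm on to the low tail board (12 mm high) at the upper end, over 65 mm to the axis of the pipe waiting second or third in line
- first_rest (a point): where the middle of the axis of the first pipe in line comes to rest on the skidway, on its centre line, 12 mm uphill of the stop lip. Axes as the loader's
- second_rest (a point): where the middle of the axis of the second pipe in line comes to rest on the skidway, on its centre line, 36 mm uphill of the stop lip. Axes as the loader's
- third_rest (a point): where the middle of the axis of the third pipe in line comes to rest on the skidway, on its centre line, 60 mm uphill of the stop lip. Axes as the loader's
- kicker (a joint): angle of the kicker, a sprung see-saw on a shaft along the loader's x: 0 at rest, 0.75 rad at its hard stop. Pressing its finger bar down (1 to 3 N) raises a step under the first pipe, which rolls over the lip into the wagon at about 0.5 to 0.7 rad while the step's back edge holds the others. Let go, it springs to 0 and the next pipe moves up: one pipe a stroke
- bar_top (a point): top of the kicker's black finger bar at mid length, 86 mm above the worktop at rest: a level round bar along x, 16 mm across, 26 mm long, on a steel arm outside the cheek on the loader's -x side. It swings about the shaft, 50 mm downhill (+y) of it and 30 mm above it; the full stroke takes it 40 mm down and at most 5 mm to +y, so it can be pressed straight down
- kicker_shaft (a point): axis of the kicker's shaft on the loader's centre line, 56 mm above the worktop; axes turn with the kicker, x along the shaft
- wagon_load (a point): middle of the axis of a pipe lying in the wagon: an open grey model wagon 124 x 45 mm, sides 57 mm above the worktop, shallow V floor, below the apron beyond the stop lip and fixed there; behind it a backboard 97 mm high. Axes as the loader's
- screwdriver_red: bystander: small red-handled screwdriver, 152 mm, lying along the back of the trough. Origin: middle of its underside
- tweezers: bystander: steel tweezers, 113 mm, lying along the front wall. Origin: middle of its underside
- track_rubber: bystander: brown cleaning block 52 x 23 x 13 mm at the back of the trough. Origin: middle of its underside
- glue_bottle: bystander: white bottle with blue cap, 32 mm across, 83 mm high, standing at the right. Origin: middle of its underside
- oil_bottle: bystander: dropper bottle with red tip, 25 mm across, 85 mm high, standing at the right. Origin: middle of its underside
- pliers: bystander: blue-handled pliers, 136 mm, lying at the right. Origin: middle of its underside
- screw_tin: bystander: round tin 54 mm across, 21 mm high, at the right. Origin: middle of its underside

How it is judged:
On the way, in this order (a step that is already met when the one before it is completed fails the run):
1. all three pipes wait in line on the skids, let go and at rest: longest at the stop lip, middle one second, shortest third, kicker down (x of pipe_long in the frame of first_rest between -0.012 and 0.012 m and y of pipe_long in the frame of first_rest between -0.007 and 0.007 m and z of pipe_long in the frame of first_rest between -0.006 and 0.006 m and angle between the x axis of each of pipe_long, pipe_medium, pipe_short and the x axis of loader, either way round below 0.15 rad and x of pipe_medium in the frame of second_rest between -0.022 and 0.022 m and y of pipe_medium in the frame of second_rest between -0.007 and 0.007 m and z of pipe_medium in the frame of second_rest between -0.006 and 0.006 m and x of pipe_short in the frame of third_rest between -0.032 and 0.032 m and y of pipe_short in the frame of third_rest between -0.009 and 0.009 m and z of pipe_short in the frame of third_rest between -0.006 and 0.006 m and contact force between each of pipe_long, pipe_medium, pipe_short and the fingers below 0.1 N and linear speed of each of pipe_long, pipe_medium, pipe_short below 0.03 m/s and value of joint kicker below 0.05 rad), for 0.2 s.
2. the longest pipe has dropped into the wagon, the middle one has moved up to the stop lip, the shortest lies behind it and the kicker is back down (x of pipe_long in the frame of wagon_load between -0.012 and 0.012 m and y of pipe_long in the frame of wagon_load between -0.01 and 0.01 m and z of pipe_long in the frame of wagon_load between -0.008 and 0.008 m and angle between the x axis of each of pipe_long, pipe_medium, pipe_short and the x axis of loader, either way round below 0.15 rad and x of pipe_medium in the frame of first_rest between -0.022 and 0.022 m and y of pipe_medium in the frame of first_rest between -0.007 and 0.007 m and z of pipe_medium in the frame of first_rest between -0.006 and 0.006 m and x of pipe_short in the frame of second_rest between -0.032 and 0.032 m and y of pipe_short in the frame of second_rest between -0.009 and 0.009 m and z of pipe_short in the frame of second_rest between -0.006 and 0.006 m and value of joint kicker below 0.05 rad), for 0.2 s.
At the end, for the whole second after the job is handed in: longest pipe in the wagon (10 mm sideways, 12 mm lengthwise, 8 mm in height), middle one at the stop lip (7 mm), shortest next behind it (9 mm), both down on the skids (6 mm), all square to the skidway within 0.15 rad, released and at rest; kicker below 0.05 rad (all of step 2 and contact force between each of pipe_long, pipe_medium, pipe_short and the fingers below 0.1 N and linear speed of each of pipe_long, pipe_medium, pipe_short below 0.03 m/s); the robot touches nothing.
It fails at once if one of the tools, bottles or other bystanders is shifted by more than 40 mm (distance of any of screwdriver_red, tweezers, track_rubber, glue_bottle, oil_bottle, pliers, screw_tin from where it was at the start of the episode above 0.04 m).
It also fails if it takes over 67 s, if anything falls off the work surface, if the arm or the gripper's body presses on something with over 40 N, if the wrist force passes 120 N, or if a joint passes its speed limit or range.

## Working session

There is one attempt and no reset: what is moved stays moved. The work goes in short steps, Python scripts to look and compute and a tool call to move; the robot and the scene stay as the last step left them, time stands still between calls to the robot, and variables do not carry over. Pictures are saved under pics/ and viewed, and the job is handed in when it is done.

Besides the shell and the picture viewer there is one more tool, called after "Request:" as name(argument=value, ...), one argument or row to a line, values as JSON. arm_command: Moves the arm, as the interface text tells. Its arguments: {"type":"object","properties":{"steps":{"type":"string"},"fingers":{"type":"number"},"newtons":{"type":"number"}},"required":["steps"]}

```bash
mkdir -p pics; python3 - <<'E'
from workcell import *
import cv2
s=get_state(); print({k:(v if not hasattr(v,'round') else v) for k,v in s.items()}); print(pinch_z)
for n in ["scene","side","wrist"]:
    i=read_camera(n); cv2.imwrite(f"pics/a_{n}.png",i[:,:,::-1]); c=camera_info(n); print(n,c)
E
```

```text
{'clock': 0.0, 'joint_pos': array([1.16239875e+00, 3.14026464e-01, 4.50019067e-02, 1.30358805e+00,
       7.02228371e-06, 1.43119335e+00]), 'qvel': array([-0.00016148,  0.00155114, -0.00105616, -0.00028504, -0.00175425,
       -0.00032506]), 'tau': array([ 2.36261272e-03, -4.80629826e+01,  2.98529792e+01,  1.94323983e-02,
       -2.34285053e-04,  9.48151211e-06]), 'tcp_pos': array([0.1525131 , 0.55389215, 0.23040341]), 'orientation': array([ 4.41378911e-04,  7.95477364e-01,  6.05982622e-01, -7.93672144e-04]), 'wrist_force': array([-0.77711569,  0.16278206, -0.70358535]), 'ft_torque': array([ 0.00788813, -0.0166513 ,  0.0498475 ]), 'finger_gap': 0.0857485607547159}
0.0187
scene {'mtx': array([[396.22105288,   0.        , 279.29799561],
       [  0.        , 396.22105288, 216.27553012],
       [  0.        ,   0.        ,   1.        ]]), 'R': array([[ 0.88589031, -0.46383725,  0.00730466],
       [-0.32682642, -0.63523118, -0.69976127],
       [ 0.3292155 ,  0.61752438, -0.71433942]]), 't': array([-0.48117198,  0.12902122,  1.17695759])}
side {'mtx': array([[409.0032229 ,   0.        , 286.65496062],
       [  0.        , 409.0032229 , 208.94933908],
       [  0.        ,   0.        ,   1.        ]]), 'R': array([[ 0.99028153, -0.13838786,  0.01383063],
       [-0.07911591, -0.64232935, -0.76233436],
       [ 0.11438164,  0.75383142, -0.64703558]]), 't': array([-0.47370309,  0.03053125,  1.36509127])}
wrist {'mtx': array([[325.1922621 ,   0.        , 284.02985227],
       [  0.        , 325.1922621 , 210.10348939],
       [  0.        ,   0.        ,   1.        ]]), 'R': array([[ 2.65067398e-01,  9.64229696e-01, -6.07061201e-04],
       [ 9.18784167e-01, -2.52383286e-01,  3.03542966e-01],
       [ 2.92531930e-01, -8.10171024e-02, -9.52817558e-01]]), 't': array([-0.57423796, -0.04046625,  0.37904221])}
```

View pics/a_scene.png

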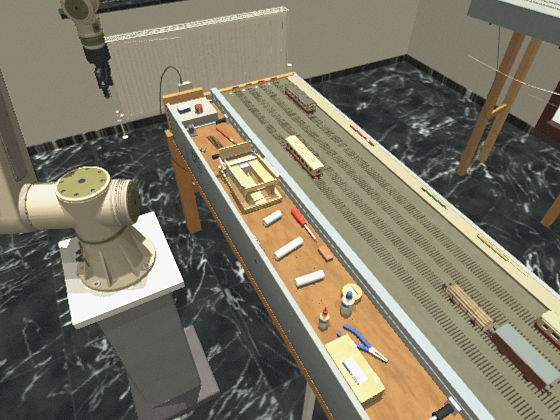

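View pics/a_side.png

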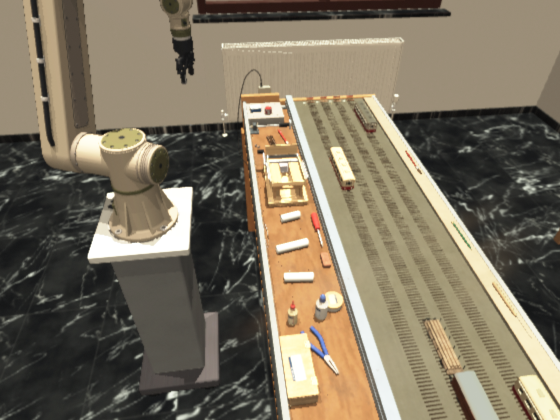

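View pics/a_wrist.png

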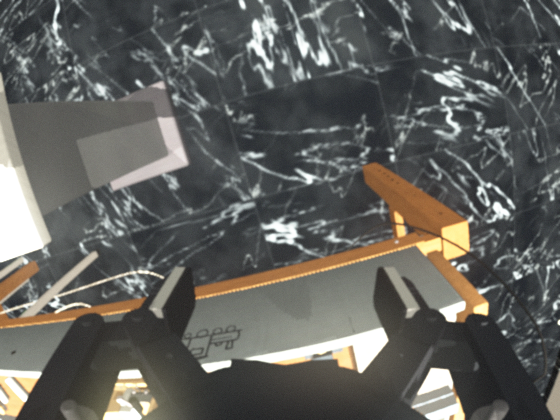

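Scene view: the loader is around (248,178), with pipes at (272,217), (288,248) and (310,278). I'll trace and locate them.

```bash
cat > h.py <<'E'
from workcell import *
import numpy as np, cv2
def ray(c,u,v,name):
    K,R,t=c["mtx"],c["R"],c["t"]
    if name=="wrist":
        d=np.array([u-K[0,2],v-K[1,2]])/K[0,0]; r=np.linalg.norm(d)
        dc=np.array([0,0,1.]) if r<1e-9 else np.array([*(d/r*np.sin(r)),np.cos(r)])
    else: dc=np.array([(u-K[0,2])/K[0,0],(v-K[1,2])/K[1,1],1.])
    return -R.T@t, R.T@dc
def onz(c,u,v,z,name):
    o,d=ray(c,u,v,name); return o+d*(z-o[2])/d[2]
def proj(c,X,name):
    K=c["mtx"]; p=c["R"]@np.asarray(X,float)+c["t"]
    if name=="wrist":
        r=np.hypot(p[0],p[1]); th=np.arctan2(r,p[2]); q=p[:2]/max(r,1e-9)*th
    else: q=p[:2]/p[2]
    return q*K[0,0]+K[:2,2]
def pipe(mask,c,name,z=0.012):
    m=mask.astype(np.uint8)
    n,l,st,_=cv2.connectedComponentsWithStats(m); k=1+np.argmax(st[1:,4])
    v,u=np.nonzero(l==k)
    P=np.array([onz(c,a,b,z,name)[:2] for a,b in zip(u,v)])
    r=cv2.minAreaRect((P*1000).astype(np.float32)); b=cv2.boxPoints(r)
    e=[b[1]-b[0],b[2]-b[1]]; e=max(e,key=np.linalg.norm)
    return np.array(r[0]),sorted(r[1]),np.arctan2(e[1],e[0]),st[k,4]
E
python3 - <<'E'
from h import *
for n in ["scene","side"]:
    c=camera_info(n); im=read_camera(n)
    x=(140,90,340,420) if n=="scene" else (220,90,360,420)
    cv2.imwrite(f"pics/b_{n}.png",cv2.resize(im[x[1]:x[3],x[0]:x[2],::-1],None,fx=2.4,fy=2.4,interpolation=cv2.INTER_CUBIC)[:600] if n=='side' else cv2.resize(im[130:310,180:380,::-1],None,fx=3.3,fy=3.3,interpolation=cv2.INTER_CUBIC))
    for o in ["pipe_long","pipe_medium","pipe_short"]:
        for r in trace(n,o)[:3]: print(n,o,round(r["score"],2),r["box"],pipe(r["mask"],c,n))
    for o in ["loader","bar_top"]:
        for r in trace(n,o)[:2]:
            b=r["box"]; print(n,o,round(r["score"],2),b,pipe(r["mask"],c,n,0.04))
print(get_state()["clock"])
E
```

```text
scene pipe_long 0.6 [274.2, 237.5, 26.6, 16.6] (array([ 469.91146851, -201.99360657]), [25.824338912963867, 105.06505584716797], np.float32(0.23241326), np.int32(211))
scene pipe_long 0.53 [221.9, 150.6, 32.7, 16.8] (array([519.85192871, 279.7421875 ]), [43.436527252197266, 114.08252716064453], np.float32(0.03741828), np.int32(194))
scene pipe_medium 0.8 [296.0, 269.1, 27.6, 17.9] (array([ 469.26239014, -326.64715576]), [31.163047790527344, 88.5625228881836], np.float32(-0.09717089), np.int32(268))
scene pipe_short 0.63 [262.2, 210.6, 18.9, 14.6] (array([483.50631714, -66.07519531]), [30.420957565307617, 77.84369659423828], np.float32(0.25857648), np.int32(147))
scene loader 0.82 [211.4, 141.4, 71.8, 65.4] (array([500.21844482, 145.04129028]), [184.94747924804688, 360.9168395996094], np.float32(1.5511247), np.int32(2928))
scene bar_top 0.6 [211.0, 153.8, 39.8, 19.7] (array([498.6960144 , 176.89512634]), [29.726694107055664, 52.46644592285156], np.float32(1.508043), np.int32(70))
side pipe_long 0.77 [273.7, 238.2, 35.2, 15.0] (array([ 466.6295166 , -197.25944519]), [36.636009216308594, 108.46089172363281], np.float32(0.20492521), np.int32(278))
side pipe_short 0.43 [278.9, 211.5, 23.2, 9.7] (array([480.57504272, -59.89870834]), [36.15946960449219, 75.73764038085938], np.float32(0.26209703), np.int32(153))
side loader 0.68 [255.3, 144.0, 55.3, 59.1] (array([488.27264404, 153.80860901]), [166.91151428222656, 392.4873046875], np.float32(-1.5296752), np.int32(2463))
side bar_top 0.63 [309.7, 323.9, 29.5, 49.1] (array([ 475.52471924, -572.21173096]), [37.49412536621094, 129.9079132080078], np.float32(-1.3739272), np.int32(378))
side bar_top 0.56 [254.5, 150.8, 33.4, 22.0] (array([492.24227905, 188.23464966]), [34.03037643432617, 59.557029724121094], np.float32(1.451683), np.int32(80))
0.75
```

View pics/b_scene.png

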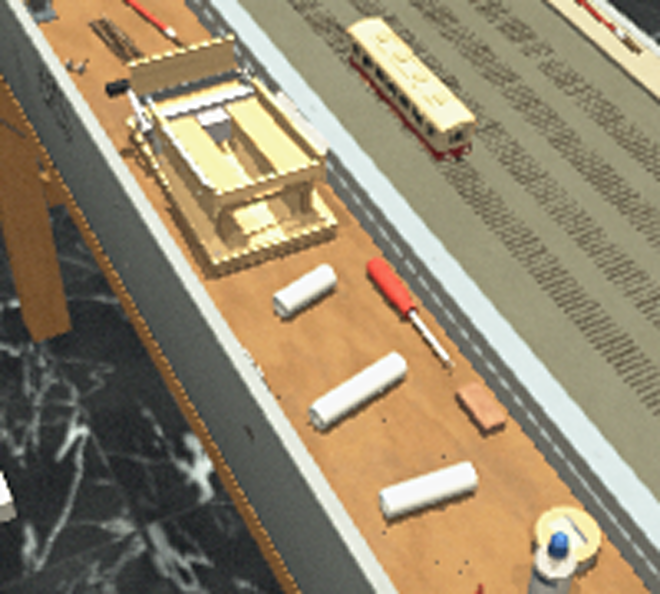

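View pics/b_side.png

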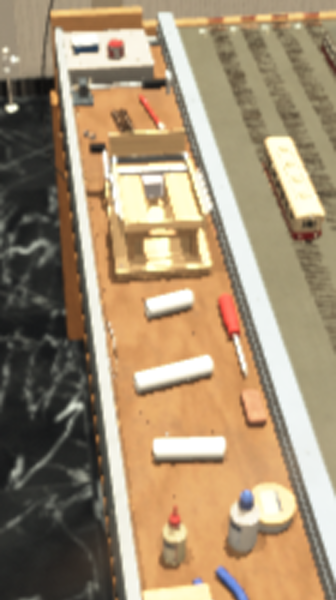

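Both views agree on the pipes: short at about (0.482,-0.063), long (0.468,-0.20), medium (0.469,-0.326). The loader front edge is at scene px (243,212)-(281,199). I'll move over the loader for a wrist view.

Request:
arm_command(
  steps="50 -30 20 0; 100 -60 20 0; 150 -95 20 0.05; 200 -130 20 0.1; 255 -170 20 0.2; 270 -230 20 0.27; 280 -290 20 0.27; 290 -350 20 0.27; 295 -410 20 0.27; 297 -430 20 0.27; 297 -430 20 0.27",
  fingers=1,
)

```text
clock: 2.12
tcp_pos: [0.45, 0.123, 0.2516]
orientation: [0.0, 0.708, 0.706, 0.0]
wrist_force: [-0.0, 0.7, 0.4]
finger_gap: 0.0857
```

```bash
python3 - <<'E'
from h import *
s=get_state(); print(s["clock"],s["tcp_pos"],s["orientation"],s["joint_pos"])
c=camera_info("wrist"); im=read_camera("wrist"); cv2.imwrite("pics/c.png",cv2.resize(im[:,:,::-1],(800,600)))
np.save("c.npy",im); import pickle; pickle.dump(c,open("c.pkl","wb")); print(-c["R"].T@c["t"], c["R"])
E
```

```text
2.125 [0.44998195 0.12297386 0.25160267] [1.01963932e-04 7.07892188e-01 7.06320435e-01 2.88124096e-04] [ 9.42872874e-02  9.65779133e-02 -1.76695935e-01  1.29694824e+00
  2.09524540e-04  9.65101435e-02]
[0.37299055 0.12257841 0.394009  ] [[ 1.70044599e-03  9.99998360e-01  6.24035034e-04]
 [ 9.52558196e-01 -1.80970250e-03  3.04351127e-01]
 [ 3.04351757e-01  7.68970313e-05 -9.52559710e-01]]
```

View pics/c.png

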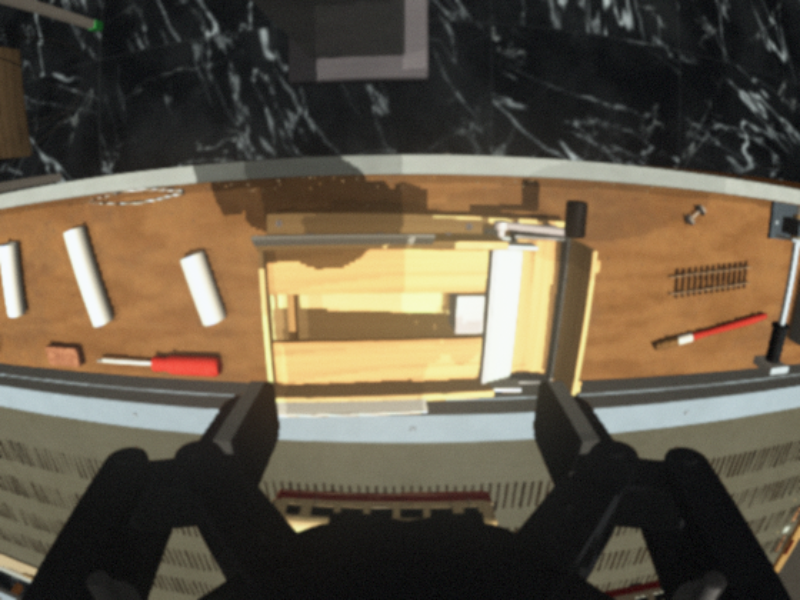

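```bash
python3 - <<'E'
from h import *
import pickle; c=pickle.load(open("c.pkl","rb")); f=800/560
def g(n,u,v,z): print(n,(onz(c,u/f,v/f,z,"wrist")*1000).round(1))
g("lip near",490,252,.071);g("lip far",483,383,.071)
g("bar top end lo x",576,202,.078);g("bar hi x",576,237,.078);g("bar L",566,220,.078);g("bar R",587,220,.078)
g("tail near",265,268,.088);g("tail far",272,386,.088)
g("tail inner near",273,268,.088);g("tail inner far",277,386,.088)
g("skid near edge",380,250,.072);g("slot near",380,293,.072);g("slot far",380,341,.070);g("skid far edge",380,385,.072)
g("slot near l",300,293,.076);g("slot far l",300,341,.076);
g("slot near r",450,293,.066);g("slot far r",450,341,.066)
g("base near left",267,215,.012); g("base near right",480,215,.012)
g("backboard top near",598,250,.097);g("backboard top far",580,394,.097)
g("cheek near",380,238,.095)
g("front wall inner",400,175,.05);g("front wall outer top",400,155,.08);g("back wall",400,408,.06)
for i,n in [((85,228),"L"),((101,322),"L"),((69,228),'L')]: g(n,*i,.012)
im=np.load("c.npy")
for o in ["pipe_long","pipe_medium","pipe_short","bar_top","kicker","wagon_load","kicker_shaft"]:
    for r in trace("wrist",o)[:3]: print(o,round(r["score"],2),[round(x*f) for x in r["box"]],pipe(r["mask"],c,"wrist",.012 if 'pipe' in o else .078))
E
```

```text
lip near [440.1 183.   71. ]
lip far [545.1 183.6  71. ]
bar top end lo x [401.1 243.5  78. ]
bar hi x [426.5 245.3  78. ]
bar L [414.4 236.6  78. ]
bar R [413.7 253.   78. ]
tail near [447.   24.3  88. ]
tail far [539.7  19.9  88. ]
tail inner near [447.1  30.2  88. ]
tail inner far [539.5  24.   88. ]
skid near edge [438.6 104.5  72. ]
slot near [470.4 103.9  72. ]
slot far [508.9 103.1  70. ]
skid far edge [545.6 102.3  72. ]
slot near l [469.   45.7  76. ]
slot far l [506.8  42.7  76. ]
slot near r [472.3 155.4  66. ]
slot far r [510.8 156.5  66. ]
base near left [419.   5.  12.]
base near right [420.9 184.4  12. ]
backboard top near [431.8 255.3  97. ]
backboard top far [543.8 256.3  97. ]
cheek near [425.9 105.9  95. ]
front wall inner [386.7 118.6  50. ]
front wall outer top [372.  118.9  80. ]
back wall [573.8 117.7  60. ]
L [ 419.9 -192.9   12. ]
L [ 518.1 -191.8   12. ]
L [ 418.4 -215.4   12. ]
pipe_long 0.9 [68, 228, 48, 97] (array([ 469.43035889, -199.36216736]), [33.007720947265625, 101.91668701171875], np.float32(0.19838542), np.int32(1042))
pipe_medium 0.89 [0, 242, 25
[... 349 characters left out ...]
]), [28.214069366455078, 68.75840759277344], np.float32(0.26252335), np.int32(870))
bar_top 0.79 [450, 200, 141, 131] (array([413.24786377, 217.63832092]), [27.104923248291016, 69.37596130371094], np.float32(-1.5666069), np.int32(698))
wagon_load 0.69 [513, 232, 57, 148] (array([482.11715698, 221.94882202]), [44.99868392944336, 120.04949951171875], np.float32(0.06920547), np.int32(3308))
kicker_shaft 0.65 [450, 196, 137, 132] (array([413.02087402, 217.72668457]), [27.12234115600586, 67.3914794921875], np.float32(1.5686018), np.int32(638))
kicker_shaft 0.4 [66, 228, 49, 99] (array([ 453.37109375, -144.62208557]), [29.232622146606445, 84.65635681152344], np.float32(0.19938523), np.int32(1090))
```

Wrist view: skids between y≈24 (tail board) and y≈183 (lip). The slot centre line is x≈490, and the bar at px (576,219) gives (0.414,0.245). All of this agrees with the given sizes: loading spot ≈ (0.4895,0.069). Next I go over the long pipe.

Request:
arm_command(
  steps="5 -60 0 0.1; 10 -120 0 0.2; 20 -180 -20 0.2; 20 -240 -40 0.2; 20 -300 -60 0.2; 20 -323 -90 0.2; 20 -323 -100 0.2; 20 -323 -100 0.2",
  fingers=0.6,
)

```text
clock: 3.52
tcp_pos: [0.4691, -0.1966, 0.1507]
orientation: [-0.001, 0.632, 0.775, 0.0]
wrist_force: [-0.1, -0.4, -0.1]
finger_gap: 0.069
```

```bash
cat > look.py <<'E'
from h import *
import sys,pickle
tag=sys.argv[1]; f=800/560
s=get_state(); c=camera_info("wrist"); im=read_camera("wrist")
cv2.imwrite(f"pics/{tag}.png",cv2.resize(im[:,:,::-1],(800,600))); pickle.dump((c,im),open(tag+".pkl","wb"))
print(s["clock"],(s["tcp_pos"]*1000).round(1),s["finger_gap"],s["orientation"].round(4))
for o in sys.argv[2:]:
    for r in trace("wrist",o)[:2]: print(o,round(r["score"],2),[round(x*f) for x in r["box"]],pipe(r["mask"],c,"wrist",.012))
E
python3 look.py d pipe_long
```

```text
3.525 [ 469.1 -196.6  150.7] 0.06900595704233638 [-0.0013  0.6316  0.7753  0.    ]
pipe_long 0.62 [385, 199, 40, 160] (array([ 470.16540527, -198.65008545]), [25.147050857543945, 105.29106903076172], np.float32(0.22670364), np.int32(2944))
```

View pics/d.png

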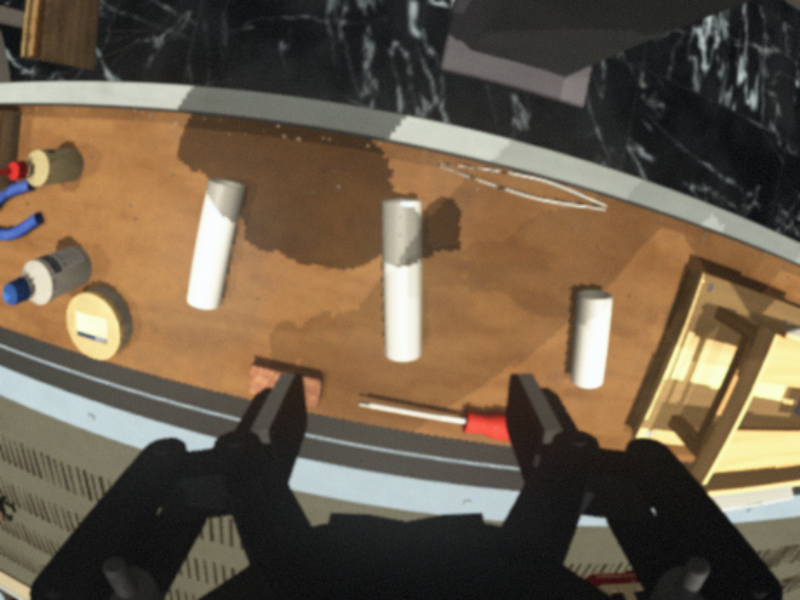

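The long pipe is at px (403,280), centre ≈ (0.468,-0.199), in line with the jaws. I'll descend and grip.

Request:
arm_command(
  steps="-1 -2 -50 0.02; -1 -2 -110 0.02; -1 -2 -140 0.02; -1 -2 -147 0.02; -1 -2 -147 0.02",
  fingers=0.6,
)

```text
clock: 4.25
tcp_pos: [0.4702, -0.1986, 0.0064]
orientation: [0.001, 0.623, 0.782, 0.0]
wrist_force: [-0.7, -0.4, -0.3]
finger_gap: 0.0683
```

Request:
arm_command(
  steps="0 0 0 0; 0 0 0 0; 0 0 0 0; 0 0 0 0; 0 0 0 0; 0 0 0 0; 0 0 0 0",
  fingers=-1,
  newtons=30,
)

```text
clock: 5.12
tcp_pos: [0.4711, -0.1991, 0.0077]
orientation: [0.002, 0.623, 0.782, 0.001]
wrist_force: [-0.5, 0.7, 6.1]
finger_gap: 0.0226
```

Request:
arm_command(
  steps="0 0 20 0; 0 0 60 0; 0 20 110 0; 5 70 150 -0.1; 10 130 160 -0.2; 15 190 160 -0.24; 18 240 160 -0.24; 18 262 160 -0.24; 18 268 150 -0.24; 18 268 150 -0.24",
)

```text
clock: 6.38
tcp_pos: [0.4883, 0.0687, 0.1567]
orientation: [0.002, 0.712, 0.702, -0.0]
wrist_force: [0.8, -0.6, -0.9]
finger_gap: 0.0227
```

```bash
python3 look.py e pipe_long
```

```text
6.375 [488.3  68.7 156.7] 0.022730856824547063 [ 1.700e-03  7.120e-01  7.022e-01 -5.000e-04]
pipe_long 0.66 [371, 229, 79, 285] (array([574.66430664,  66.97559357]), [51.975406646728516, 234.9890899658203], np.float32(-0.023553427), np.int32(9854))
pipe_long 0.45 [290, 148, 464, 294] (array([507.47332764, 164.64149475]), [217.4781951904297, 337.3448791503906], np.float32(-1.5470192), np.int32(42590))
```

View pics/e.png

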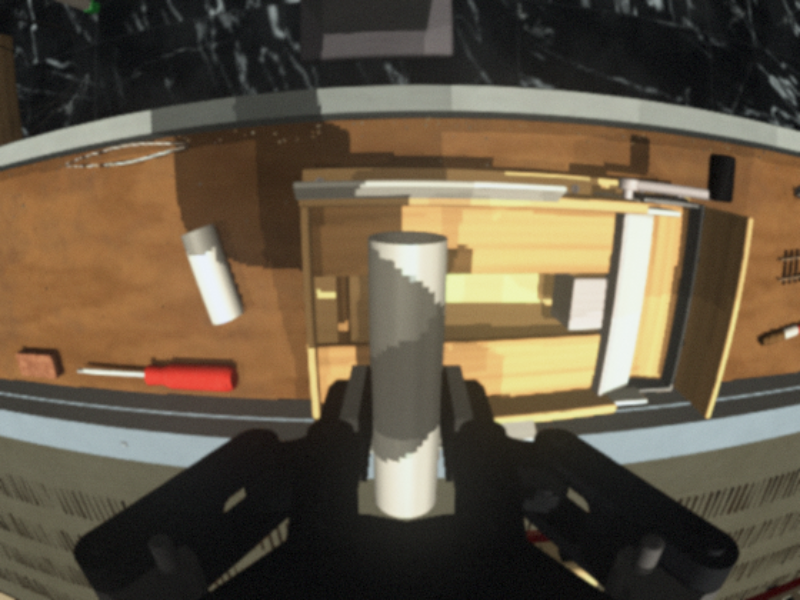

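```bash
python3 - <<'E'
from h import *
import pickle; c,im=pickle.load(open("e.pkl","rb")); f=800/560
print((-c["R"].T@c["t"]*1000).round(1))
z=.161
for dx in (-4,0,4):
    print(dx,[ (f*proj(c,[.4883+dx/1e3+e,.0687,z+h],"wrist")).round(0) for e in (-.05,.05) for h in (-.012,.012)])
def g(n,u,v,z): print(n,(onz(c,u/f,v/f,z,"wrist")*1000).round(1))
g("slot near l",350,275,.077);g("slot far l",350,343,.077)
g("slot near r",540,273,.066);g("slot far r",540,337,.066)
g("skid near l",430,205,.070);g("skid near r",600,213,.062)
g("lip near",628,216,.071);g("lip far",598,392,.071)
g("bar",722,178,.078);g("tail near",304,205,.09);g("tail far",316,416,.09)
g("cheek in near",400,198,.09)
E
```

```text
[411.1  69.6 299. ]
-4 [array([405., 227.]), array([405., 240.]), array([409., 475.]), array([409., 516.])]
0 [array([405., 239.]), array([405., 255.]), array([409., 483.]), array([409., 523.])]
4 [array([405., 251.]), array([405., 269.]), array([409., 490.]), array([409., 530.])]
slot near l [468.9  40.6  77. ]
slot far l [505.5  38.7  77. ]
slot near r [471.6 139.6  66. ]
slot far r [508.4 142.5  66. ]
skid near l [435.5  80.6  70. ]
skid near r [439.  173.7  62. ]
lip near [438.8 186.7  71. ]
lip far [543.1 181.6  71. ]
bar [413.2 244.1  78. ]
tail near [432.   22.3  90. ]
tail far [542.5  19.4  90. ]
cheek in near [430.1  66.2  90. ]
```

The pipe sits about 3 mm toward -x in the jaws, with its ends at px v 234 and 516. The slot centre line is x≈0.488 here and the loader yaw ≈ -0.028. I'll correct for both and lay the pipe.

Request:
arm_command(
  steps="3 1 -30 -0.012; 3 1 -55 -0.012; 3 1 -66 -0.012; 3 1 -71 -0.012; 3 1 -71 -0.012; 3 1 -71 -0.012",
)

```text
clock: 7.22
tcp_pos: [0.4926, 0.0689, 0.0872]
orientation: [0.003, 0.717, 0.697, 0.0]
wrist_force: [0.2, 0.6, -0.2]
finger_gap: 0.0224
```

Request:
arm_command(
  steps="0 0 0 0; 0 0 0 0; 0 0 0 0; 0 0 10 0; 0 0 40 0; 0 0 75 0; 0 0 75 0; 0 0 75 0; 0 0 75 0",
  fingers=0.4,
)

```text
clock: 8.35
tcp_pos: [0.4918, 0.0689, 0.1612]
orientation: [0.002, 0.717, 0.697, -0.0]
wrist_force: [0.3, -0.5, 0.9]
finger_gap: 0.0598
```

```bash
python3 look.py f
```

```text
8.35 [491.8  68.9 161.2] 0.05975061777094832 [ 2.000e-03  7.168e-01  6.973e-01 -3.000e-04]
```

View pics/f.png

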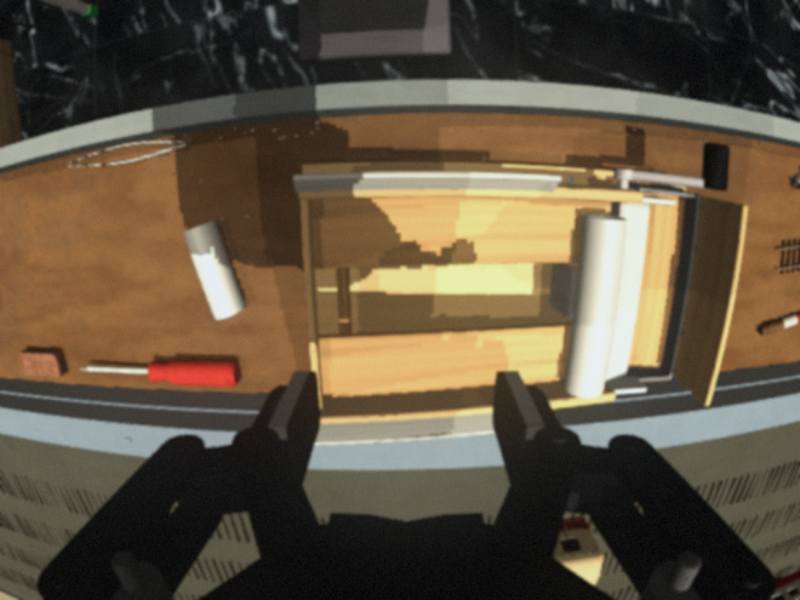

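The long pipe lies square at the lip, px (600,305). Next is the medium pipe.

```bash
python3 - <<'E'
from h import *
import pickle; f=800/560
c,im=pickle.load(open("f.pkl","rb"))
def g(n,u,v,z): print(n,(onz(c,u/f,v/f,z,"wrist")*1000).round(1))
g("long near",602,214,.079);g("long far",586,396,.085)
c,im=pickle.load(open("d.pkl","rb"))
g("med near",227,181,.020);g("med far",205,305,.020)
g("glue base",85,258,.0);g("glue base",70,250,0);g("glue cap",15,293,.083);g("oil base",80,165,0);g("oil tip",15,172,.085);g("tin",98,323,.021)
g("tin R",130,323,.021)
E
```

```text
long near [442.9 170.3  79. ]
long far [544.7 169.3  85. ]
med near [ 426.1 -317.3   20. ]
med far [ 508.9 -324.    20. ]
glue base [ 501.5 -441.4    0. ]
glue base [ 497.7 -457.7    0. ]
glue cap [ 504.1 -439.5   83. ]
oil base [ 430.9 -451.2    0. ]
oil tip [ 428.2 -436.2   85. ]
tin [ 541.6 -413.5   21. ]
tin R [ 534.8 -383.5   21. ]
```

Request:
arm_command(
  steps="0 -60 0 0; -5 -120 0 0; -10 -180 0 0; -15 -240 0 0; -20 -300 0 0; -23 -360 0 -0.08; -23 -394 -5 -0.08; -23 -394 -5 -0.08; -23 -394 -5 -0.08",
  fingers=0.5,
)

```text
clock: 9.52
tcp_pos: [0.4682, -0.3243, 0.1553]
orientation: [0.001, 0.744, 0.668, -0.0]
wrist_force: [-0.8, -0.1, -0.3]
finger_gap: 0.0641
```

```bash
python3 look.py g pipe_medium
```

```text
9.525 [ 468.2 -324.3  155.3] 0.06412397290507924 [ 7.000e-04  7.441e-01  6.680e-01 -4.000e-04]
pipe_medium 0.87 [387, 212, 38, 134] (array([ 469.8425293, -324.7517395]), [23.30060577392578, 89.39039611816406], np.float32(-0.09320638), np.int32(2360))
```

View pics/g.png

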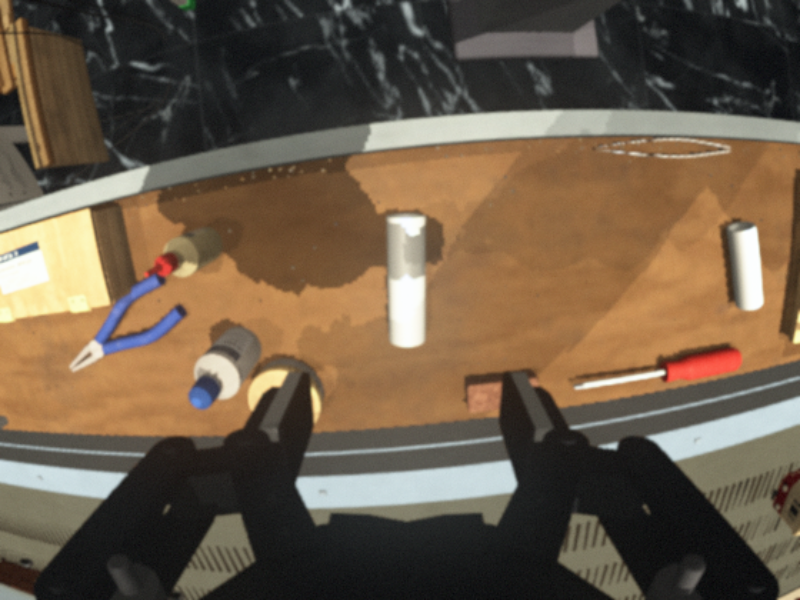

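The medium pipe is at px (406,280), centred between the jaws, with the bottles clear. I'll grip it.

Request:
arm_command(
  steps="-1 0 -50 0.01; -1 0 -110 0.01; -1 0 -140 0.01; -1 0 -147 0.01; -1 0 -147 0.01",
  fingers=0.5,
)

```text
clock: 10.25
tcp_pos: [0.4683, -0.3234, 0.0097]
orientation: [0.002, 0.74, 0.673, -0.0]
wrist_force: [0.3, 0.1, 0.0]
finger_gap: 0.0642
```

Request:
arm_command(
  steps="0 0 0 0; 0 0 0 0; 0 0 0 0; 0 0 0 0; 0 0 0 0; 0 0 0 0",
  fingers=-1,
  newtons=30,
)

```text
clock: 11.0
tcp_pos: [0.4692, -0.324, 0.0113]
orientation: [0.003, 0.74, 0.673, 0.0]
wrist_force: [0.3, 1.5, 6.1]
finger_gap: 0.0221
```

Request:
arm_command(
  steps="0 0 20 0; 0 0 60 0; 0 20 110 0; 3 80 148 0; 8 140 148 0; 12 200 148 0.05; 16 260 148 0.067; 20 320 148 0.067; 20 375 148 0.067; 20 394 148 0.067; 20 394 148 0.067; 20 394 148 0.067",
)

```text
clock: 12.5
tcp_pos: [0.4893, 0.0694, 0.1596]
orientation: [0.003, 0.717, 0.697, 0.0]
wrist_force: [-0.7, 0.4, -0.3]
finger_gap: 0.0221
```

```bash
python3 look.py i
```

```text
12.5 [489.3  69.4 159.6] 0.022058562458285563 [3.300e-03 7.171e-01 6.970e-01 2.000e-04]
```

View pics/i.png

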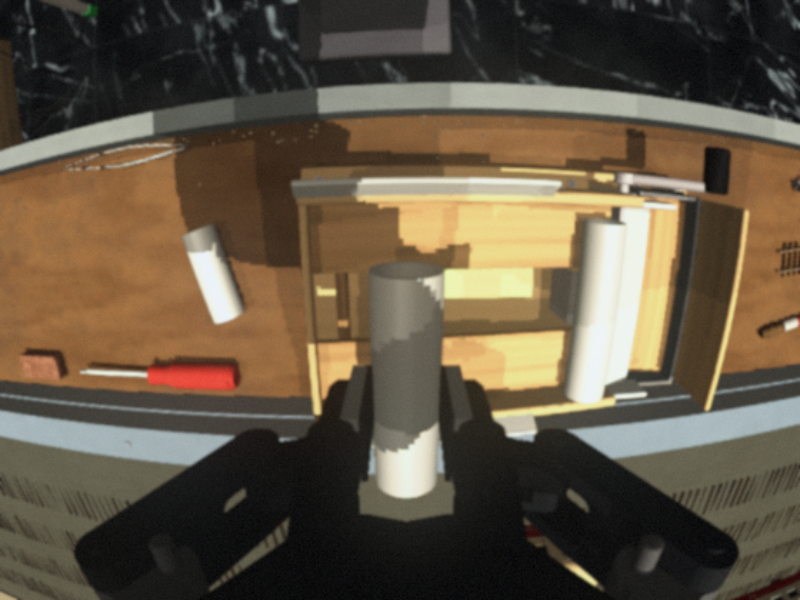

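```bash
python3 - <<'E'
from h import *
import pickle; f=800/560
c,im=pickle.load(open("i.pkl","rb"))
for off in (-.002,.002,.006):
  for dx in (-4,-2,0):
    z=.1596+off
    print(off,dx,[ (f*proj(c,[.4893+dx/1e3+e,.0694,z+h],"wrist"))[1].round(0) for e in (-.041,.041) for h in (-.012,.012)],
     [ (f*proj(c,[.4893+dx/1e3-.041,.0694+s*.012,z],"wrist")).round(0)[0] for s in (-1,1)])
g=cv2.cvtColor(im,cv2.COLOR_RGB2GRAY)
E
```

```text
-0.002 -4 [np.float64(250.0), np.float64(267.0), np.float64(449.0), np.float64(486.0)] [np.float64(365.0), np.float64(441.0)]
-0.002 -2 [np.float64(256.0), np.float64(273.0), np.float64(452.0), np.float64(490.0)] [np.float64(366.0), np.float64(441.0)]
-0.002 0 [np.float64(261.0), np.float64(280.0), np.float64(456.0), np.float64(494.0)] [np.float64(366.0), np.float64(441.0)]
0.002 -4 [np.float64(253.0), np.float64(270.0), np.float64(454.0), np.float64(493.0)] [np.float64(364.0), np.float64(442.0)]
0.002 -2 [np.float64(258.0), np.float64(277.0), np.float64(458.0), np.float64(497.0)] [np.float64(365.0), np.float64(442.0)]
0.002 0 [np.float64(264.0), np.float64(284.0), np.float64(462.0), np.float64(501.0)] [np.float64(365.0), np.float64(442.0)]
0.006 -4 [np.float64(255.0), np.float64(274.0), np.float64(460.0), np.float64(501.0)] [np.float64(363.0), np.float64(443.0)]
0.006 -2 [np.float64(261.0), np.float64(281.0), np.float64(464.0), np.float64(505.0)] [np.float64(363.0), np.float64(443.0)]
0.006 0 [np.float64(267.0), np.float64(288.0), np.float64(468.0), np.float64(509.0)] [np.float64(364.0), np.float64(443.0)]
```

The pipe is centred in the jaws (ends at px v 263 and 496), so I'll lay it.

Request:
arm_command(
  steps="-2 1 -30 0; -2 1 -55 0; -2 1 -66 0; -2 1 -72 0; -2 1 -72 0; -2 1 -72 0",
)

```text
clock: 13.3
tcp_pos: [0.488, 0.07, 0.0882]
orientation: [0.004, 0.717, 0.697, 0.001]
wrist_force: [-0.9, -0.6, -0.9]
finger_gap: 0.0226
```

Request:
arm_command(
  steps="0 0 0 0; 0 0 0 0; 0 0 0 0; 0 0 10 0; 0 0 40 0; 0 0 75 0; 0 0 75 0; 0 0 75 0; 0 0 75 0",
  fingers=0.4,
)

```text
clock: 14.42
tcp_pos: [0.4872, 0.07, 0.1623]
orientation: [0.003, 0.717, 0.697, -0.0]
wrist_force: [-0.3, 0.0, -0.2]
finger_gap: 0.0599
```

```bash
python3 look.py j pipe_short
```

```text
14.425 [487.2  70.  162.3] 0.059880692600399486 [ 0.003   0.7174  0.6967 -0.    ]
pipe_short 0.72 [184, 226, 61, 104] (array([483.7590332 , -63.74588776]), [28.92852783203125, 67.78903198242188], np.float32(0.26054338), np.int32(1635))
```

View pics/j.png

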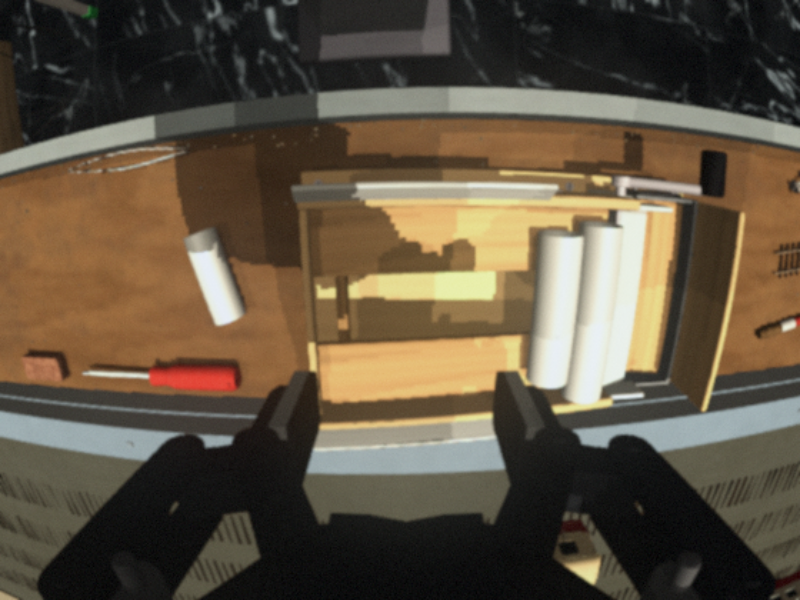

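Medium is behind long, both square. The short pipe is at ≈(0.482,-0.064), yaw 0.26, and I'll pick it directly.

Request:
arm_command(
  steps="-1 -50 0 0.1; -3 -100 0 0.2; -5 -133 0 0.285; -5 -134 -40 0.285; -5 -134 -90 0.285; -5 -134 -130 0.285; -5 -134 -148 0.285; -5 -134 -153 0.285; -5 -134 -153 0.285",
  fingers=0.5,
)

```text
clock: 15.65
tcp_pos: [0.4823, -0.064, 0.0093]
orientation: [0.003, 0.611, 0.791, 0.0]
wrist_force: [-1.1, -0.2, -0.4]
finger_gap: 0.0644
```

Request:
arm_command(
  steps="0 0 0 0; 0 0 0 0; 0 0 0 0; 0 0 0 0; 0 0 0 0; 0 0 0 0",
  fingers=-1,
  newtons=30,
)

```text
clock: 16.4
tcp_pos: [0.483, -0.0642, 0.0102]
orientation: [0.004, 0.611, 0.791, 0.001]
wrist_force: [-1.0, -0.1, 5.9]
finger_gap: 0.0222
```

Request:
arm_command(
  steps="0 0 20 0; 0 0 60 0; 0 0 110 0; 1 20 149 -0.1; 2 70 149 -0.2; 5 125 149 -0.283; 5 134 149 -0.283; 5 134 149 -0.283",
)

```text
clock: 17.4
tcp_pos: [0.4878, 0.0702, 0.1591]
orientation: [0.004, 0.716, 0.698, -0.0]
wrist_force: [0.3, 0.2, -0.5]
finger_gap: 0.0226
```

```bash
python3 look.py k
```

```text
17.4 [487.8  70.2 159.1] 0.022641651694273082 [ 3.700e-03  7.159e-01  6.982e-01 -1.000e-04]
```

View pics/k.png

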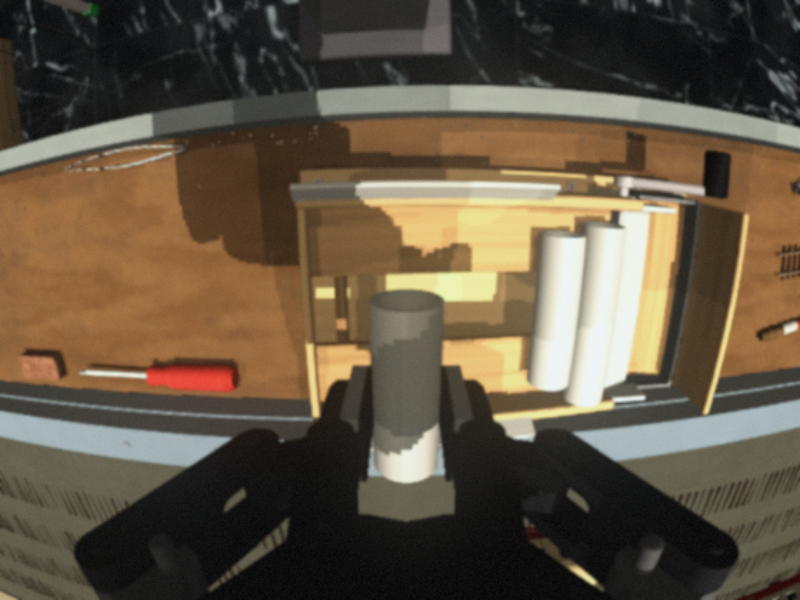

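The short pipe is held square, px (406,385). I'll lay it.

Request:
arm_command(
  steps="1 0 -30 0; 1 0 -55 0; 1 0 -66 0; 1 0 -72 0; 1 0 -72 0; 1 0 -72 0",
)

```text
clock: 18.2
tcp_pos: [0.4895, 0.0693, 0.0878]
orientation: [0.004, 0.716, 0.698, 0.0]
wrist_force: [0.0, 0.1, -0.8]
finger_gap: 0.0225
```

Request:
arm_command(
  steps="0 0 0 0; 0 0 0 0; 0 0 0 0; 0 0 10 0; 0 0 40 0; 0 0 75 0; 0 0 75 0; 0 0 75 0; 0 0 75 0; 0 0 75 0",
  fingers=0.4,
)

```text
clock: 19.45
tcp_pos: [0.4889, 0.0693, 0.162]
orientation: [0.004, 0.716, 0.698, -0.0]
wrist_force: [0.2, 0.9, 0.2]
finger_gap: 0.0601
```

```bash
python3 look.py l; python3 - <<'E'
from h import *
import pickle; f=800/560
c,im=pickle.load(open("l.pkl","rb"))
E
```

```text
19.45 [488.9  69.3 162. ] 0.06013775779043204 [ 3.500e-03  7.165e-01  6.976e-01 -4.000e-04]
```

View pics/l.png

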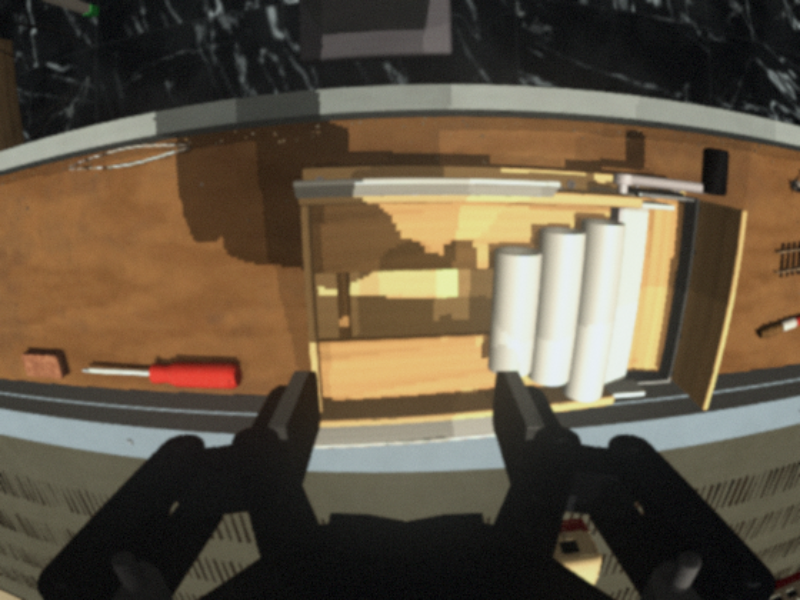

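All three are queued long, medium, short (px 600, 560 and 515), square and at rest. Next I shut the fingers and go over the finger bar.

Request:
arm_command(
  steps="-10 20 5 0; -20 60 5 0; -40 110 0 0; -60 150 -5 0; -77 177 -12 0; -77 177 -12 0; -77 177 -12 0",
  fingers=-1,
)

```text
clock: 20.38
tcp_pos: [0.4122, 0.2461, 0.15]
orientation: [0.004, 0.716, 0.698, -0.0]
wrist_force: [-0.8, -0.4, 0.2]
finger_gap: -0.0002
```

```bash
python3 look.py m
```

```text
20.375 [412.2 246.1 150. ] -0.00015881071495878936 [ 3.800e-03  7.164e-01  6.977e-01 -4.000e-04]
```

View pics/m.png

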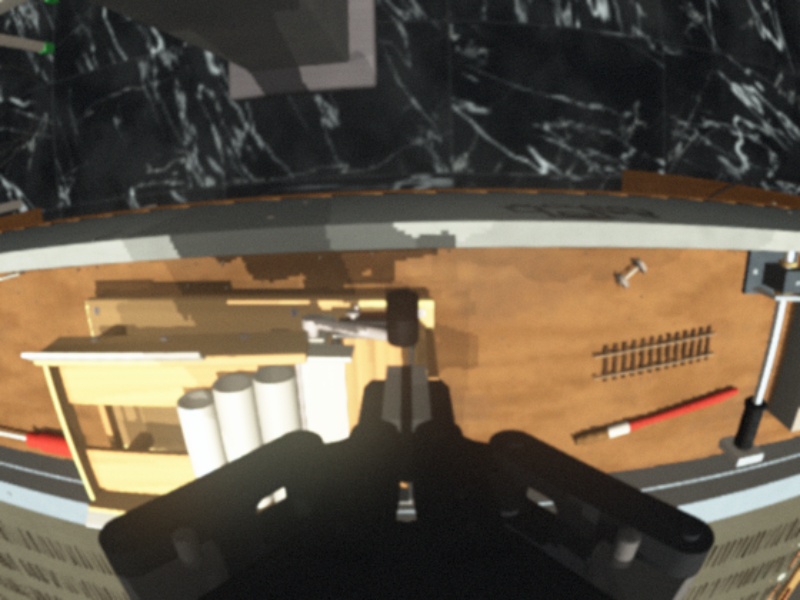

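```bash
python3 - <<'E'
from h import *
import pickle; f=800/560
c,im=pickle.load(open("m.pkl","rb"))
for u,v in [(402,290),(402,345),(388,318),(417,318)]: print((onz(c,u/f,v/f,.080,"wrist")*1000).round(1))
print(f*proj(c,[.4122,.2461,.150],"wrist"),f*proj(c,[.4122,.2461,.086],"wrist"))
E
```

```text
[398.3 243.8  80. ]
[426.8 243.   80. ]
[412.3 236.6  80. ]
[412.7 250.7  80. ]
[407.06546851 386.57059158] [407.44512881 321.66608189]
```

The bar is centred at ≈(0.4125,0.2437), under the fingertips. I'll press it down and release.

Request:
arm_command(
  steps="0 -1 -40 0; 0 -1 -58 0; 0 -1 -66 0; 0 -1 -74 0; 0 -1 -82 0; 0 -1 -90 0; 0 -1 -97 0; 0 -1 -103 0; 0 -1 -104 0; 0 -1 -104 0",
)

```text
clock: 21.68
tcp_pos: [0.4123, 0.2444, 0.046]
orientation: [0.004, 0.717, 0.697, -0.001]
wrist_force: [0.2, -0.3, 2.8]
finger_gap: -0.0001
```

```bash
python3 look.py n
```

```text
21.675 [412.3 244.4  46. ] -8.655737286628568e-05 [ 3.900e-03  7.168e-01  6.973e-01 -7.000e-04]
```

View pics/n.png

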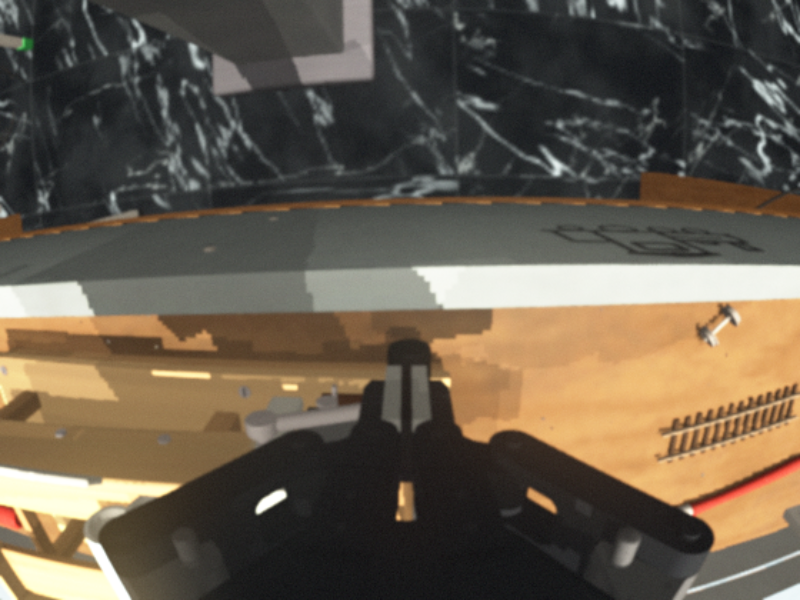

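```bash
python3 - <<'E'
from h import *
im=read_camera("side"); cv2.imwrite("pics/o.png",cv2.resize(im[120:220,230:330,::-1],None,fx=5,fy=5,interpolation=cv2.INTER_CUBIC))
E
```

```text
(no output)
```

View pics/o.png

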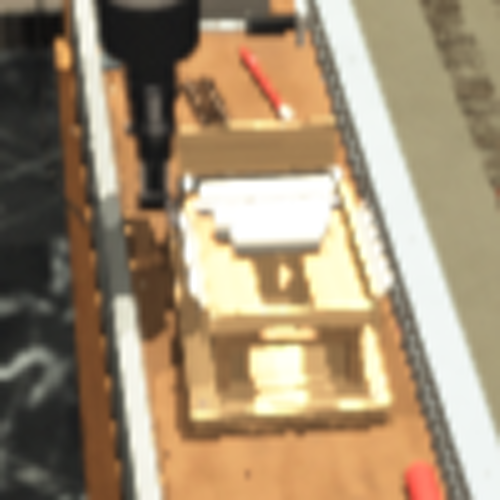

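It's unclear here whether the long pipe has dropped: the white pipes merge at px (265,210). I'll hold briefly, release, and look.

Request:
arm_command(
  steps="0 0 0 0; 0 0 0 0; 0 0 12 0; 0 0 24 0; 0 0 36 0; 0 0 50 0; 0 0 100 0; 10 -60 120 0; 40 -120 120 0; 70 -176 120 0; 70 -176 120 0; 70 -176 120 0",
)

```text
clock: 23.28
tcp_pos: [0.4821, 0.0682, 0.1664]
orientation: [0.004, 0.717, 0.697, -0.001]
wrist_force: [-0.8, 0.3, -0.0]
finger_gap: 0.0003
```

```bash
python3 look.py p
```

```text
23.275 [482.1  68.2 166.4] 0.00025251718354852453 [ 3.600e-03  7.173e-01  6.967e-01 -6.000e-04]
```

View pics/p.png

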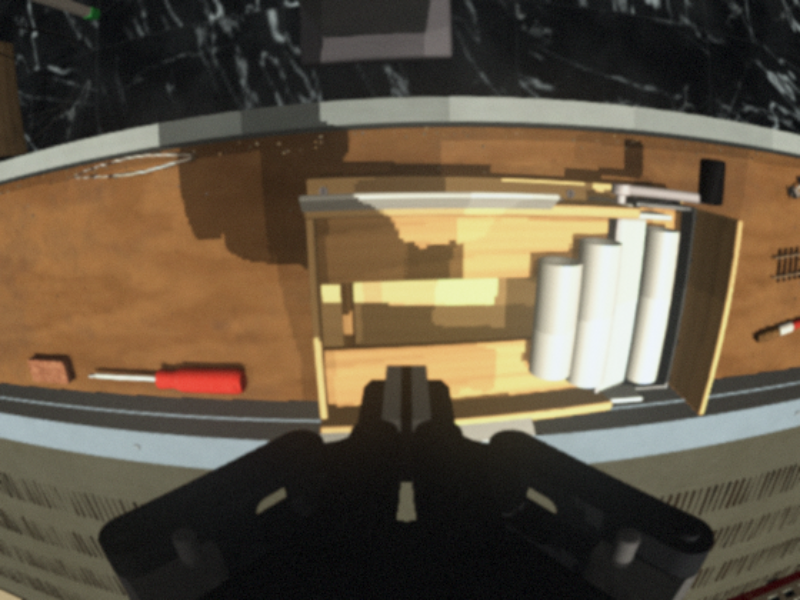

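The long pipe lies in the wagon (px 655,305), medium at the lip (600), short behind it (558), and the bar is back up. I'll settle and hand in.

Request:
arm_command(
  steps="0 0 20 0; 0 0 20 0; 0 0 20 0; 0 0 20 0; 0 0 20 0; 0 0 20 0",
)

```text
clock: 24.08
tcp_pos: [0.4815, 0.069, 0.186]
orientation: [0.003, 0.717, 0.697, -0.001]
wrist_force: [0.3, 0.2, 0.6]
finger_gap: 0.0002
```

```bash
python3 - <<'E'
from h import *
import pickle; f=800/560
c,im=pickle.load(open("p.pkl","rb"))
for u,v,z in [(663,228,.04),(645,383,.04),(602,240,.08),(587,386,.08),(560,258,.08),(552,380,.08)]: print((onz(c,u/f,v/f,z,"wrist")*1000).round(1))
im2=read_camera("wrist"); cv2.imwrite("pics/q.png",cv2.resize(im2[:,:,::-1],(800,600)))
E
```

```text
[447.  234.3  40. ]
[558.8 237.2  40. ]
[448.  172.1  80. ]
[534.5 172.4  80. ]
[457.6 148.5  80. ]
[528.9 149.8  80. ]
```

View pics/q.png

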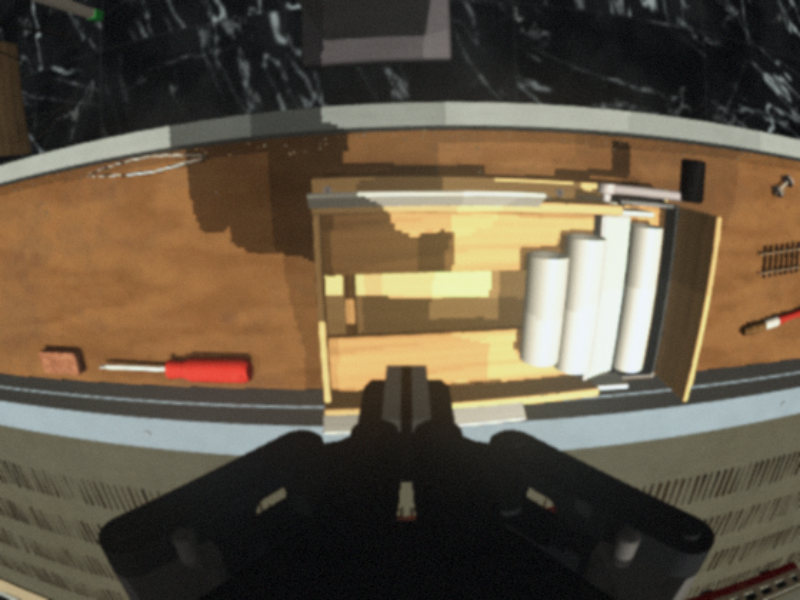

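The long pipe's height in the wagon is uncertain from this oblique view, so I'll look once from above it before handing in.

Request:
arm_command(
  steps="10 50 20 0; 20 100 40 0; 30 150 40 0; 40 165 40 0; 40 165 40 0; 40 165 40 0",
)

```text
clock: 24.88
tcp_pos: [0.5212, 0.2333, 0.2257]
orientation: [0.003, 0.717, 0.697, -0.001]
wrist_force: [0.4, -0.2, -0.8]
finger_gap: 0.0004
```

```bash
python3 look.py r; python3 - <<'E'
from h import *
import pickle
c,im=pickle.load(open("r.pkl","rb"))
cv2.imwrite("pics/r2.png",cv2.resize(im[100:300,190:430,::-1],None,fx=3,fy=3,interpolation=cv2.INTER_CUBIC)); print((-c["R"].T@c["t"]*1000).round(1))
E
```

```text
24.875 [521.2 233.3 225.7] 0.00037242619440898845 [ 0.0032  0.717   0.6971 -0.0014]
[444.  235.9 368. ]
```

View pics/r2.png

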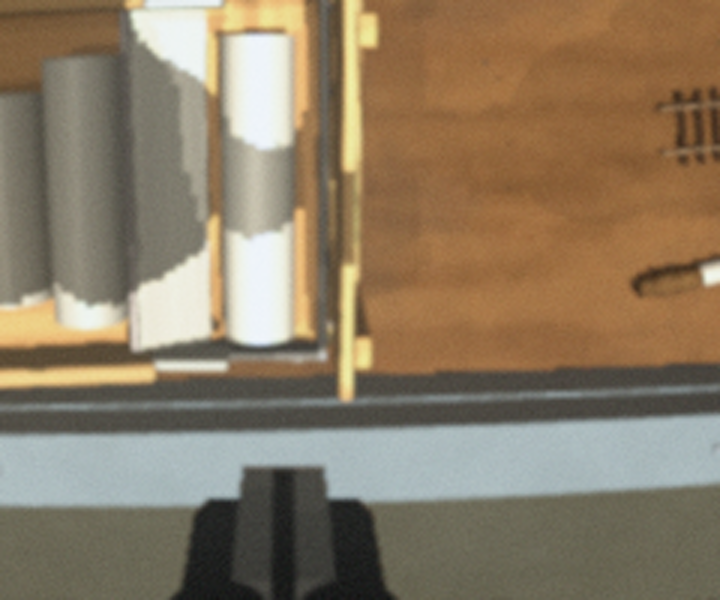

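```bash
python3 - <<'E'
from h import *
import pickle
c,im=pickle.load(open("r.pkl","rb"))
g=lambda u,v,z:(onz(c,190+u/3,100+v/3,z,"wrist")*1000).round(1)
for z in (.03,.042): print(z,g(257,32,z),g(260,345,z),"w",g(222,190,z),g(297,190,z))
print("wagon far rim",g(260,355,.057),"rim right",g(325,190,.057))
cv2.imwrite("pics/r3.png",cv2.resize(im[60:260,190:430,::-1],None,fx=3,fy=3,interpolation=cv2.INTER_CUBIC))
E
```

```text
0.03 [445.5 225.2  30. ] [558.1 222.6  30. ] w [500.4 211.2  30. ] [501.2 237.5  30. ]
0.042 [445.5 225.6  42. ] [554.  223.1  42. ] w [498.4 212.1  42. ] [499.1 237.4  42. ]
wagon far rim [552.5 223.5  57. ] rim right [496.8 246.4  57. ]
```

View pics/r3.png

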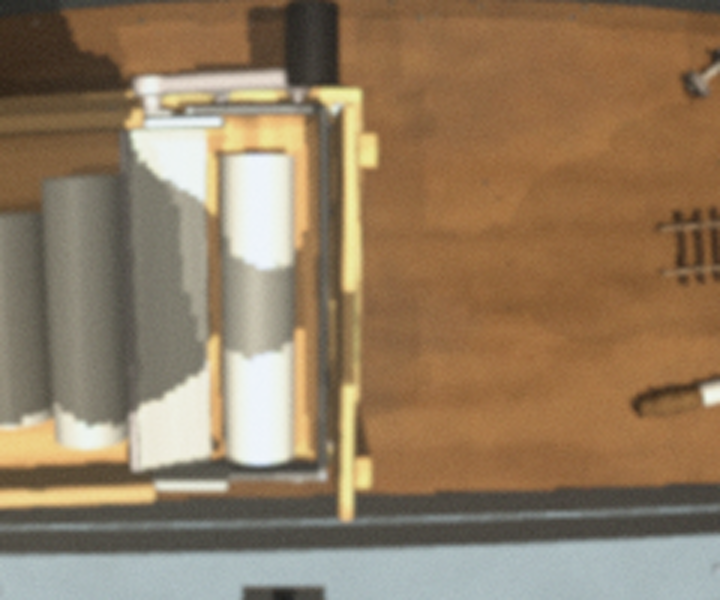

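```bash
python3 -c "
from workcell import *
print(hand_in())"
```

```text
the job is handed in; nothing more can be done
None
```

The loader is charged and the longest pipe has dropped into the wagon. I laid the pipes long, medium, short, pressed the finger bar once to about 40 mm down, and let it spring back. I handed in at about 25 s; no verdict was reported.

- **Queue before the press:** the wrist camera showed all three square and at rest behind the lip, longest first.
- **Pipes after the press:** the long pipe lies in the wagon, about 4–5 mm off centre lengthwise by my estimate (12 mm allowed) and on the centre line sideways. The medium pipe is at the lip and the short one lies directly behind it, both square.
- **Kicker and arm:** the bar is back up and the arm stands clear of everything. I did not touch any of the bystanders.
- **Less certain:** I could only judge the long pipe's height in the wagon by eye. A rough estimate from one oblique view came out high, but the view from above shows it down inside the wagon between the sides. A side-camera picture taken during the press was too blurred to show whether the pipe had dropped.

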